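Wake the prototype console and start its demo

ROBOT

A 6-joint arm with a two-finger parallel gripper is mounted at the origin on the work surface. World frame = base frame: x ahead of the robot, y to its left, z up, the work surface at z = 0. Lengths are in m, angles in rad, forces in N, time in s.
With the tool pointing down it reaches from about 0.425 to 0.925 m from the base axis. Payload 12.5 kg.
Tool frame: the origin (TCP) lies at the very end of the fingers, on their centre line; the grasp point (between the pads) lies 19 mm behind it (bot.grasp_offset is the distance from the TCP to the grasp point, in m); z points along the fingers, y is the direction in which the jaws open and shut (so a half turn about z gives the same grasp; the last joint's range is limited). The gripper opens to 85 mm and grips with 20 to 120 N. Pads are 22 mm wide; open, the fingers measure 114 mm over their backs; the gripper's body (76 mm by 85 mm) begins 54 mm behind the grasp point. The pads swing forward as they close: fully open they stand 13 mm farther back than shut.
Start: joints at [1.244, 0.491, 1.559, -0, 1.092, -0.106], TCP at [0.137, 0.61, 0.231] pointing down, gripper open.
Joint ranges: [-3.1, 3.1], [-0.84, 2.19], [0.05, 2.79], [-1.13, 4.28], [0.06, 2.93], [-2.69, 2.69]. Speed limits (rad/s): [2.22, 2.22, 2.79, 3.14, 3.14, 3.14].

INTERFACE

Orientations are given as a unit quaternion [w, x, y, z].
In Python, from cell import sensors, eyes, job, bot gives the robot as it stands. The module is installed in compiled form; this text tells all that it offers.
- The arm moves only by the tool drive_tool, never from a script. Its argument "targets" is a list of rows, each a list of 7 numbers: the turn, a rotation vector about the world's x, y, z in rad, then the shift along the world's x, y, z in mm, then the finger opening in mm, from 0 to 85.4. In form: [[ax, ay, az, tx, ty, tz, fingers], ...]. A call has 1 to 10 rows; each row is the pose to reach, as a shift and turn from the pose commanded when the call began; what a row does not reach only later rows make up. A row lasts 1/12 s, in which the tool goes at most 41.7 mm and 7.16 degrees, less where a joint would pass 70% of its speed; a pose out of reach is approached as far as the arm can. A call with a gripper value outside its range is refused whole. The fingers move at their own pace and stop on an object; "force" is the grip in N (left out, the last holds). Time passes only in rows, so rows that repeat a pose let the fingers close. It gives the time, the measured TCP pose, the force and the opening at its end, in the units of the state.
- sensors.sense(): the state, without advancing time (a new reading comes with each control period).
- eyes.grab_frame(name): name is "scene" or "top"; returns a dict with "frame" (400x640x3 uint8, blue, green, red), "fx", "fy", "cx", "cy" (pixels), "extrinsics" (4x4, takes a point from camera to world coordinates). Camera axes: x right, y down, z forward; pixel columns grow to the right and rows downward; lengths in m; the calibration is good to about 2 mm. A picture is of the moment at which its call begins. There is no depth.
- job.sign_off(): hands the job in, once; it reports no verdict.
The state is a dict: "time_s": time; "joint_pos": joint angles; "qd": joint speeds; "joint_torque": joint torques, N m; "tcp_pos": TCP position; "orientation": TCP orientation; "force": force on the tool from outside, world axes, zero at the start; "moment": the same for the moment, N m; "grip_width": opening from 0.0 (shut) to 1.0 (fully open).
Only numpy, scipy, OpenCV 4.12 (cv2) and the standard library are available. Lean on these libraries where they do the work, as an engineer would, in place of code of your own. Each camera call takes 0.05 s, during which the arm holds its last target.

TASK

Start the demo on the wooden prototype console on the meeting table: press the large round key fully down to wake it and let it come back up, then press the long bar key fully down to start, and let that come up too. Press one key at a time, and do not press the square key or the small round key.

Things in the scene. Friction and masses are not known exactly. Their poses are not given: they have to be found in the camera images.
- large_round_top (a point): the LARGE ROUND key: a dark grey plastic disc key, 40 mm across, in a round white housing 58 mm across. Point: centre of its top face, 64 mm above the table when up; z up. As all four keys: stands 22 mm above its 12 mm high housing, travels 8 mm straight down, starts to move at 1.5 N, is fully down at 5 N and springs back when let go. Press with closed fingers
- bar_top (a point): the BAR key: a long dark grey plastic key, 26 x 64 mm (long along this point's y axis), in an oblong white housing 42 x 80 mm. Point: centre of its top face, 64 mm above the table when up; z up. Height, travel and spring as for the large round key. All keys have the same grey and are mixed differently among the console's places each time
- square_top (a point): the SQUARE key, not to be pressed: a dark grey plastic key, 36 x 36 mm, in a square white housing 54 x 54 mm. Point: centre of its top face, 64 mm above the table when up; z up. The console is a fixed light-wood deck, 180 x 275 x 30 mm, with six modules in two rows of three places, 80 by 85 mm apart; these points turn with the deck, whose long side is y
- small_round_top (a point): the SMALL ROUND key, not to be pressed: a dark grey plastic disc key, 22 mm across, in a round white housing 40 mm across. Point: centre of its top face, 64 mm above the table when up; z up. Travel and spring as the others. The two other modules, a black rotary dial and a slotted speaker plate, are lower than the keys and do nothing here

How it is judged:
On the way, in this order (a step that is already met when the one before it is completed fails the run):
1. the large round key is pressed at least 5 mm of its 8 mm while the bar key is up (distance of large_round_top from where it was at the start of the episode above 0.005 m and distance of bar_top from where it was at the start of the episode below 0.003 m), for 0.05 s.
2. the large round key has come back up (distance of large_round_top from where it was at the start of the episode below 0.002 m), for 0.05 s.
3. the bar key is pressed at least 5 mm of its 8 mm while the large round key is up (distance of bar_top from where it was at the start of the episode above 0.005 m and distance of large_round_top from where it was at the start of the episode below 0.003 m), for 0.05 s.
At the end, for the whole second after the job is handed in: The large round key and then the bar key have each been pressed and let go, and all four keys are up again, within 2 mm of where they began (distance of each of large_round_top, bar_top, square_top, small_round_top from where it was at the start of the episode below 0.002 m); the robot touches nothing.
It fails at once if the square key is pressed more than 3 mm (distance of square_top from where it was at the start of the episode above 0.003 m).
It fails at once if the small round key is pressed more than 3 mm (distance of small_round_top from where it was at the start of the episode above 0.003 m).
It fails at once if the large round key and the bar key are both pressed more than 3 mm at once (distance of each of large_round_top, bar_top from where it was at the start of the episode above 0.003 m).
It also fails if it takes over 29 s, if anything falls off the work surface, if the arm or the gripper's body presses on something with over 40 N, if the wrist force passes 120 N, or if a joint passes its speed limit or range.

## Working session

There is one attempt and no reset: what is moved stays moved. The work goes in short steps, Python scripts to look and compute and a tool call to move; the robot and the scene stay as the last step left them, time stands still between calls to the robot, and variables do not carry over. Pictures are saved under pics/ and viewed, and the job is handed in when it is done.

Besides the shell and the picture viewer there is one more tool, called after "Emit:" as name(argument=value, ...) on one line, values as JSON. drive_tool: Moves the arm, as the interface text tells. Its arguments: {"type":"object","properties":{"targets":{"type":"array","items":{"type":"array","items":{"type":"number"}}},"force":{"type":"number"}},"required":["targets"]}

```bash
mkdir -p pics; python3 - <<'E'
from cell import sensors,eyes
import cv2,numpy as np
for n in("top","scene"):
    f=eyes.grab_frame(n);cv2.imwrite(f"pics/{n}0.png",f["frame"]);print(n,f["fx"],f["fy"],f["cx"],f["cy"]);print(np.round(f["extrinsics"],4))
s=sensors.sense();print(s["time_s"],s["tcp_pos"],s["orientation"],s["grip_width"])
E
```

```text
top 407.57920562267475 407.57920562267475 311.6330210820444 204.81166752355463
[[ 0.063  -0.9776  0.2007  0.4695]
 [-0.998  -0.0628  0.007   0.0072]
 [ 0.0058 -0.2007 -0.9796  0.7385]
 [ 0.      0.      0.      1.    ]]
scene 368.5992300105136 368.5992300105136 322.2125827535753 198.2286013732697
[[-0.5601  0.5259 -0.6401  1.0012]
 [ 0.8282  0.3742 -0.4173  0.2875]
 [ 0.0201 -0.7638 -0.6451  0.5232]
 [ 0.      0.      0.      1.    ]]
0.1 [0.13679036 0.60964653 0.23076993] [-1.10703144e-04  1.10173572e-01  9.93912231e-01 -4.99456918e-04] 1.0017410132321813
```

View pics/top0.png

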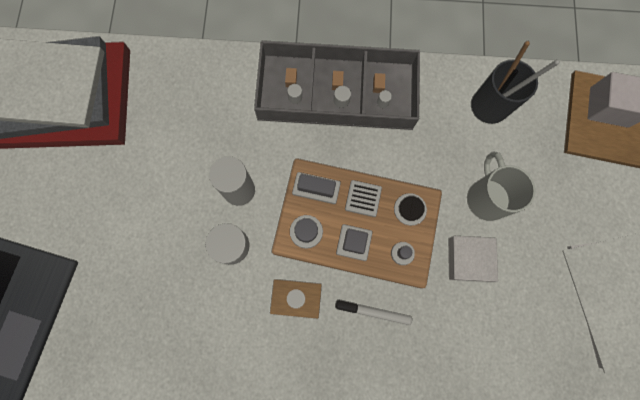

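View pics/scene0.png

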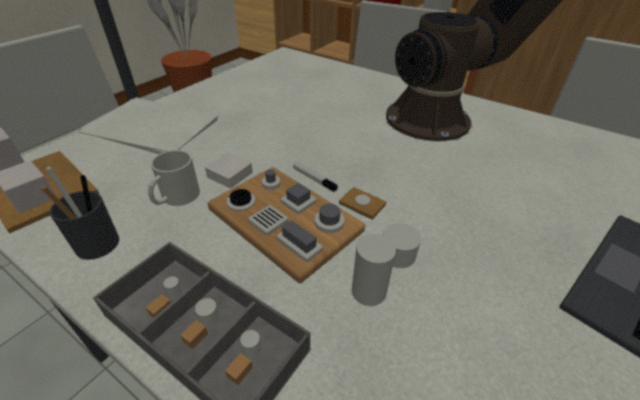

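The top view shows the deck with the bar at about (318,185), large round (307,231), square (355,241), small round (404,253), dial (411,208) and speaker (363,197). There are two cylinders to the left at (228,175) and (226,244). Next I measure the keys.

```bash
cat > h.py <<'E'
import numpy as np
def ray(f,p,z):
    E=f["extrinsics"];d=E[:3,:3]@np.array([(p[0]-f["cx"])/f["fx"],(p[1]-f["cy"])/f["fy"],1]);o=E[:3,3]
    return o+d*(z-o[2])/d[2]
def tri(f,p,g,q):
    A=[];b=[]
    for c,u in((f,p),(g,q)):
        o=c["extrinsics"][:3,3];d=ray(c,u,0)-o;d/=np.linalg.norm(d);M=np.eye(3)-np.outer(d,d);A.append(M);b.append(M@o)
    return np.linalg.lstsq(np.vstack(A),np.hstack(b),rcond=None)[0]
E
python3 - <<'E'
from cell import eyes
import cv2,numpy as np
from h import *
T=eyes.grab_frame("top");S=eyes.grab_frame("scene")
for n,f,(x0,x1,y0,y1) in(("top",T,(265,445,155,290)),("scene",S,(205,365,165,280))):
    im=f["frame"][y0:y1,x0:x1];cv2.imwrite(f"pics/{n}_crop.png",cv2.resize(im,None,fx=4,fy=4,interpolation=cv2.INTER_CUBIC))
im=T["frame"];hsv=cv2.cvtColor(im,cv2.COLOR_BGR2HSV)
for p in((318,185),(307,231),(355,241),(404,253),(290,231),(300,245),(340,215)):print(p,im[p[1],p[0]],hsv[p[1],p[0]])
# deck corners at z=.03
m=((hsv[...,1]>70)&(hsv[...,0]<25)).astype(np.uint8);m[:150]=0;m[:, :265]=0;m[:,450:]=0
c=max(cv2.findContours(m,0,2)[0],key=cv2.contourArea)
b=cv2.boxPoints(cv2.minAreaRect(c));P=[ray(T,q,.03) for q in b];print(b);print(np.round(P,4));print([np.linalg.norm(P[i]-P[i-1]) for i in range(4)])
g=cv2.cvtColor(im,cv2.COLOR_BGR2GRAY);k=((g<100)&(hsv[...,1]<60)).astype(np.uint8)
for c in cv2.findContours(k,0,1)[0]:
    a=cv2.contourArea(c);x,y=c.reshape(-1,2).mean(0)
    if a>40 and 275<x<440 and 160<y<285:
        r=cv2.minAreaRect(c);print(a,r,np.round(ray(T,r[0],.064),4),np.array(r[1])/T["fx"]*.69)
E
```

```text
(318, 185) [86 86 88] [ 0  6 88]
(307, 231) [88 87 89] [165   6  89]
(355, 241) [87 86 87] [150   3  87]
(404, 253) [89 88 90] [165   6  90]
(290, 231) [136 143 145] [ 23  16 145]
(300, 245) [146 153 154] [ 26  13 154]
(340, 215) [ 79 108 140] [ 14 111 140]
[[270.74353 253.4829 ]
 [292.99756 156.37444]
 [447.15173 191.70143]
 [424.8977  288.80988]]
[[ 0.5242  0.0774  0.03  ]
 [ 0.7022  0.0517  0.03  ]
 [ 0.6541 -0.2283  0.03  ]
 [ 0.4811 -0.1897  0.03  ]]
[np.float64(0.27064294280512147), np.float64(0.17977429367196768), np.float64(0.2841152096147376), np.float64(0.17724629629814562)]
137.5 ((404.0, 252.0), (12.0, 14.0), 90.0) [ 0.538  -0.1454  0.064 ] [0.02031507 0.02370091]
442.5 ((354.9764709472656, 241.10586547851562), (22.126909255981445, 21.90997886657715), 12.528807640075684) [ 0.5509 -0.0637  0.064 ] [0.03745914 0.0370919 ]
406.5 ((306.0, 230.0), (22.0, 24.0), 0.0) [0.5642 0.0186 0.064 ] [0.03724429 0.04063014]
477.0 ((411.5, 208.0), (24.0, 25.0), 90.0) [ 0.613  -0.1567  0.064 ] [0.04063014 0.04232306]
582.5 ((316.01177978515625, 184.9470672607422), (37.09510040283203, 17.46289825439453), 12.528807640075684) [0.6427 0.0067 0.064 ] [0.06279913 0.02956333]
```

View pics/top_crop.png

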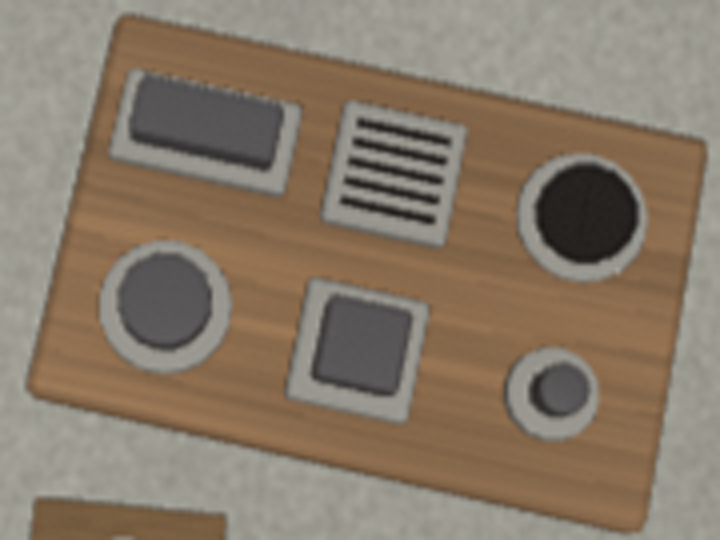

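View pics/scene_crop.png

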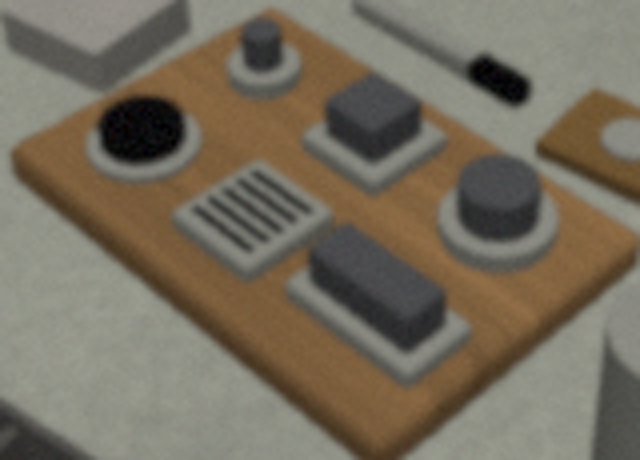

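The crops show the keys clearly: bar, speaker and dial in the far row, large round, square and small round in the near row. Next I check against the second view, and measure the cylinders' heights since they stand near the path.

```bash
python3 - <<'E'
from cell import eyes,sensors
from h import *
T=eyes.grab_frame("top");S=eyes.grab_frame("scene")
for n,p,q in(("LR",(306.2,230),(205+500/4,165+182/4)),("bar",(317,183.5),(205+378/4,165+268/4)),("sq",(355.5,240.5),(205+374/4,165+102/4)),("cylA top",(228,172),(377,249)),("cylB top",(225,243),(402,234))):
    print(n,np.round(tri(T,p,S,q),4), np.round(ray(T,p,.064),4),np.round(ray(S,q,.064),4))
print(sensors.sense()["time_s"])
E
```

```text
LR [0.5641 0.0193 0.061 ] [0.5643 0.0183 0.064 ] [0.5665 0.0221 0.064 ]
bar [0.6443 0.007  0.0635] [0.6453 0.0052 0.064 ] [0.6439 0.0093 0.064 ]
sq [ 0.5516 -0.0637  0.0619] [ 0.5519 -0.0645  0.064 ] [ 0.5532 -0.061   0.064 ]
cylA top [0.6422 0.1509 0.1095] [0.6558 0.1588 0.064 ] [0.6013 0.1384 0.064 ]
cylB top [0.5347 0.1541 0.0532] [0.534 0.151 0.064] [0.545  0.1579 0.064 ]
0.3
```

Both views agree to within about 4 mm, and the key spacings (83 and 79 mm) fit 85 and 80 mm. I take large round = (0.565, 0.019) and bar = (0.643, 0.0065). I move at the present height with the fingers closing; the tallest obstacle, cylinder A, is about 0.11 m.

Emit:
drive_tool(targets=[[0,0,0,24,-33,0,0],[0,0,0,48,-66,0,0],[0,0,0,72,-99,0,0],[0,0,0,96,-132,0,0],[0,0,0,120,-165,0,0],[0,0,0,144,-198,0,0],[0,0,0,168,-231,0,0],[0,0,0,192,-264,0,0],[0,0,0,216,-297,0,0],[0,0,0,240,-330,0,0]], force=40)

```text
time_s: 1.13
tcp_pos: [0.3776, 0.2781, 0.2315]
orientation: [0.0, 0.11, 0.994, 0.0]
force: [1.4, 1.3, 0.6]
grip_width: 0.003
```

Remaining to above the large round key: (+187, −259, about −130 to z 0.10).

Emit:
drive_tool(targets=[[0,0,0,24,-33,0,0],[0,0,0,48,-66,0,0],[0,0,0,72,-99,0,0],[0,0,0,96,-132,0,0],[0,0,0,120,-165,0,0],[0,0,0,144,-198,0,0],[0,0,0,168,-231,0,0],[0,0,0,187,-259,-20,0],[0,0,0,187,-259,-60,0],[0,0,0,187,-259,-100,0]])

```text
time_s: 1.97
tcp_pos: [0.5652, 0.0189, 0.1308]
orientation: [0.002, 0.112, 0.994, 0.0]
force: [0.1, 1.0, -0.9]
grip_width: -0.001
```

Emit:
drive_tool(targets=[[0,0,0,0,0,-30,0],[0,0,0,0,0,-30,0],[0,0,0,0,0,-30,0]])

```text
time_s: 2.22
tcp_pos: [0.5636, 0.0209, 0.1008]
orientation: [-0.001, 0.11, 0.994, 0.0]
force: [0.6, 0.6, 0.8]
grip_width: -0.002
```

```bash
python3 - <<'E'
from cell import eyes,sensors
import cv2
for n in("top","scene"):
    f=eyes.grab_frame(n)["frame"]
    c=f[130:300,230:460] if n=="top" else f[100:290,200:440]
    cv2.imwrite(f"pics/{n}1.png",cv2.resize(c,None,fx=3,fy=3,interpolation=cv2.INTER_CUBIC))
s=sensors.sense();print(s["time_s"],s["tcp_pos"],s["force"])
E
```

```text
2.3167 [0.56481356 0.02093811 0.10320409] [0.65328372 1.16854176 0.91371225]
```

View pics/scene1.png

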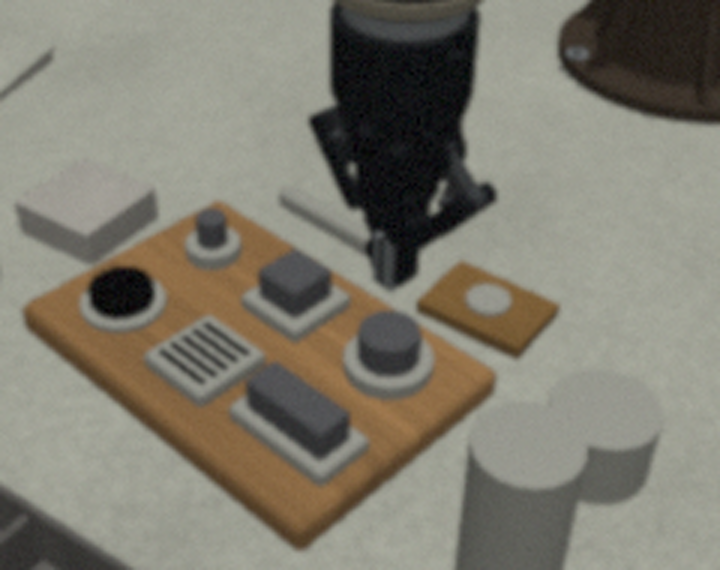

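View pics/top1.png

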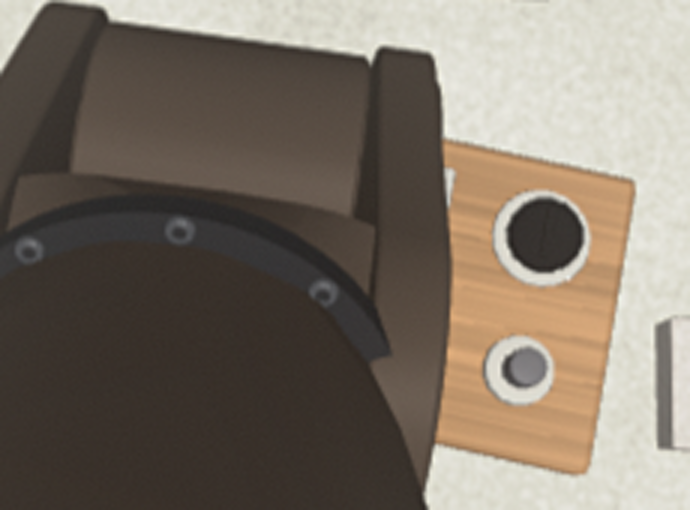

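The scene picture shows the closed fingertips at about (392,280) in the crop, hovering over the large round key at (388,335). I press step by step while watching the force.

Emit:
drive_tool(targets=[[0,0,0,0,0,-20,0],[0,0,0,0,0,-32,0],[0,0,0,0,0,-40,0],[0,0,0,0,0,-42,0],[0,0,0,0,0,-42,0]])

```text
time_s: 2.73
tcp_pos: [0.5646, 0.0209, 0.0605]
orientation: [0.001, 0.11, 0.994, 0.0]
force: [0.3, 0.7, 3.2]
grip_width: 0.002
```

Emit:
drive_tool(targets=[[0,0,0,0,0,-2,0],[0,0,0,0,0,-3,0],[0,0,0,0,0,-3,0],[0,0,0,0,0,-3,0]])

```text
time_s: 3.07
tcp_pos: [0.5645, 0.0209, 0.0569]
orientation: [0.001, 0.11, 0.994, 0.0]
force: [2.4, 2.5, 5.3]
grip_width: 0.0
```

Emit:
drive_tool(targets=[[0,0,0,0,0,-2,0],[0,0,0,0,0,-2,0],[0,0,0,0,0,-2,0],[0,0,0,0,0,-2,0]])

```text
time_s: 3.4
tcp_pos: [0.5646, 0.0209, 0.0559]
orientation: [0.001, 0.11, 0.994, 0.0]
force: [-1.9, 2.6, 18.5]
grip_width: -0.002
```

The key is at its stop (z 0.056, 18.5 N). I release it and go above the bar.

Emit:
drive_tool(targets=[[0,0,0,0,0,7,0],[0,0,0,0,0,27,0],[0,0,0,0,0,47,0],[0,0,0,0,0,47,0],[0,0,0,26,-5,47,0],[0,0,0,52,-9,47,0],[0,0,0,78,-14,47,0],[0,0,0,78,-14,47,0],[0,0,0,78,-14,47,0]])

```text
time_s: 4.15
tcp_pos: [0.6419, 0.0065, 0.1002]
orientation: [-0.001, 0.11, 0.994, -0.0]
force: [-0.8, 0.0, 0.3]
grip_width: -0.002
```

```bash
python3 - <<'E'
from cell import eyes,sensors
import cv2
f=eyes.grab_frame("scene")["frame"]
cv2.imwrite("pics/scene2.png",cv2.resize(f[100:290,200:440],None,fx=3,fy=3,interpolation=cv2.INTER_CUBIC))
s=sensors.sense();print(s["time_s"],s["tcp_pos"],s["force"])
E
```

```text
4.2 [0.64102043 0.00681445 0.10026587] [-1.32909832  0.57304233 -0.22635123]
```

View pics/scene2.png

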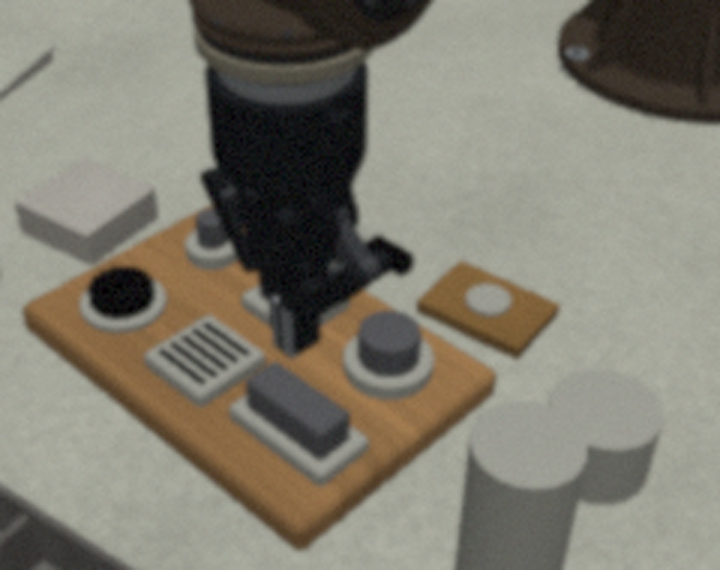

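The large round key is back up, and the tip at about (297,345) is right above the bar top at about (297,395). I press the bar.

Emit:
drive_tool(targets=[[0,0,0,0,0,-20,0],[0,0,0,0,0,-32,0],[0,0,0,0,0,-40,0],[0,0,0,0,0,-43,0],[0,0,0,0,0,-45,0],[0,0,0,0,0,-45,0],[0,0,0,0,0,-45,0]])

```text
time_s: 4.78
tcp_pos: [0.6416, 0.0069, 0.0569]
orientation: [-0.0, 0.11, 0.994, 0.0]
force: [-3.5, 0.1, 4.5]
grip_width: 0.002
```

Emit:
drive_tool(targets=[[0,0,0,0,0,-2,0],[0,0,0,0,0,-2,0],[0,0,0,0,0,-2,0],[0,0,0,0,0,-2,0]])

```text
time_s: 5.12
tcp_pos: [0.6419, 0.0069, 0.056]
orientation: [0.0, 0.11, 0.994, 0.0]
force: [-6.5, -0.2, 14.1]
grip_width: 0.002
```

The bar is at its stop as well. I lift off and clear.

Emit:
drive_tool(targets=[[0,0,0,0,0,7,0],[0,0,0,0,0,27,0],[0,0,0,0,0,60,0],[0,0,0,0,0,100,0],[0,0,0,0,0,130,0],[0,0,0,0,0,150,0],[0,0,0,0,0,150,0],[0,0,0,0,0,150,0]])

```text
time_s: 5.78
tcp_pos: [0.6422, 0.0068, 0.2057]
orientation: [0.001, 0.11, 0.994, 0.0]
force: [-0.2, 0.4, -1.0]
grip_width: -0.002
```

```bash
python3 - <<'E'
from cell import eyes,sensors
import cv2
f=eyes.grab_frame("scene")["frame"]
cv2.imwrite("pics/scene3.png",cv2.resize(f[100:290,200:440],None,fx=3,fy=3,interpolation=cv2.INTER_CUBIC))
s=sensors.sense();print(s["time_s"],s["tcp_pos"],s["force"],abs(s["qd"]).max())
E
```

```text
5.8333 [0.64169163 0.00684756 0.20425702] [-0.43616374  0.17112306 -0.0740353 ] 0.02635695045748794
```

View pics/scene3.png

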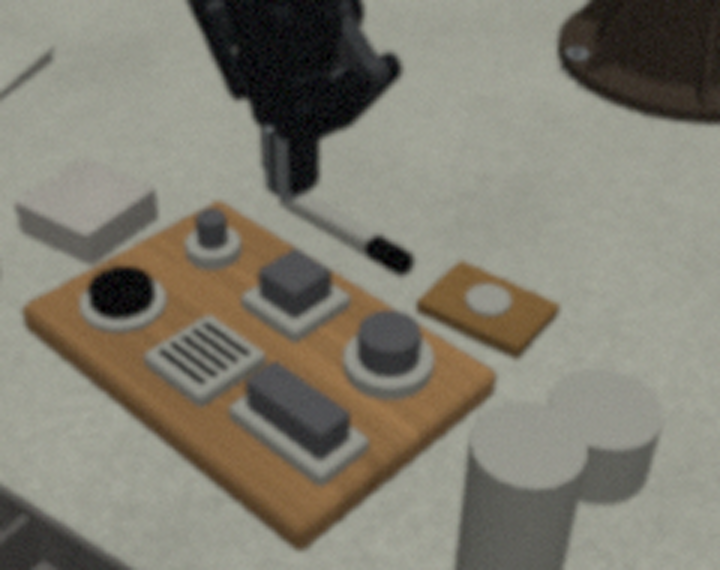

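All four keys are up (large round at (388,335), bar at (297,405)), and the gripper is clear above them.

```bash
python3 -c "
from cell import job
print(job.sign_off())"
```

```text
the job is handed in; nothing more can be done
None
```

I pressed the large round key fully down and let it come back up, then did the same with the bar key, using closed fingers. The job is handed in; it gave no verdict.

- **Presses:** both keys reached their stop at about z = 0.056 m, 8 mm below their raised height. The upward force rose past the 5 N spring load, to 18.5 N on the large round key and 14 N on the bar.
- **End state:** a picture before the bar press showed the large round key back up. The last picture showed all four keys up, with the gripper about 140 mm above them and a force reading near zero. I judged the keys being up by eye from those pictures and did not measure it to the 2 mm limit. The clock stood at about 5.8 s of the 29 s allowed.
- **Disagreement:** the two cameras differed by up to about 4 mm on the key positions. That was well within the key sizes, so I pressed without correcting for it.

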